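# Load the last tube into the tube rotator

## Robot

A 7-joint arm with a two-finger parallel gripper is mounted at the origin on the work surface. World frame = base frame: x ahead of the robot, y to its left, z up, the work surface at z = 0. Lengths are in m, angles in degrees, forces in N, time in s.
With the tool pointing down it reaches from about 0.425 to 0.875 m from the base axis. Payload 4.7 kg.
Tool frame: the origin (TCP) lies on the centre line of the jaws, within the pads' length; the fingertips stand 11 mm ahead of it and the grasp point (between the pads) lies 8 mm behind it; z points along the fingers, y is the direction in which the jaws open and shut (so a half turn about z gives the same grasp; the last joint's range is limited). The gripper opens to 87 mm and grips with 3 to 60 N. Pads are 19 mm wide; open, the fingers measure 117 mm over their backs; the gripper's body (75 mm by 190 mm) begins 51 mm behind the grasp point.
Start: joints at [76.782, 18.392, -4.016, 83.108, 1.295, 78.541, -3.26], TCP at [0.158, -0.631, 0.234] pointing down, gripper open.
Joint ranges: [-163.93, 163.93], [-17.29, 119.83], [-79.2, 71.16], [3.27, 140.29], [-89.18, 269.18], [5.43, 117.66], [-154.24, 154.24]. Speed limits (degrees/s): [147.25, 147.25, 180, 180, 180, 180, 180].

## Interface

Orientations are given as [roll, pitch, yaw] about the fixed x, y, z axes, in that order (R = Rz(yaw) Ry(pitch) Rx(roll)).
In Python, from cell import env gives the robot as it stands.
- The arm moves only by the tool servo_tool, never from a script. Its argument "moves" is text: rows parted by semicolons, each of 7 numbers parted by spaces: the shift along the tool's x, y, z as a fraction of full scale, then the turn, a rotation vector about the tool's x, y, z as a fraction of full scale, then the gripper's target within -1 to 1 (shut at 1, half-way at 0, fully open at -1). A call has 1 to 20 rows; each row shifts and turns the pose as measured when the row begins, along the tool's axes as they then stand; what a row does not reach is not made up. Full scale, the value 1, is 1000 mm for a shift and 0.5 rad for a turn. A row lasts 1/12 s, in which the tool goes at most 41.7 mm and 7.16 degrees, less where a joint would pass 70% of its speed; a pose out of reach is approached as far as the arm can. A call with a number of a shift or a turn outside -1 to 1 is refused whole. A call with a gripper value outside its range is refused whole. The fingers move at their own pace and stop on an object; "squeeze" is the grip in N (left out, the last holds). Time passes only in rows, so rows that do not move let the fingers close. It gives the time, the measured TCP pose, the force and the opening at its end, in the units of the state.
- env.get_obs(): the state, without advancing time (a new reading comes with each control period).
- env.read_camera(name): name is "scene" or "top"; returns a dict with "img" (384x512x3 uint8, red, green, blue), "range_z" (384x512 float32, m along the optical axis (not along the pixel's ray), 0 where there is no reading), "mtx" (3x3 intrinsics, pixels), "T" (4x4, takes a point from camera to world coordinates). Camera axes: x right, y up, looking along -z (the intrinsics and any distortion apply to the point x, -y, -z); pixel columns grow to the right and rows downward; lengths in m; the calibration is good to about 2 mm. A picture is of the moment at which its call begins.
- env.sign_off(): hands the job in, once; it reports no verdict.
The state is a dict: "time_s": time; "qpos": joint angles; "joint_velocities": joint speeds; "effort": joint torques, N m; "tool_pos": TCP position; "tool_rot": TCP orientation; "force": force on the tool from outside, world axes, zero at the start; "wrist_torque": the same for the moment, N m; "grip_width": finger opening in m.
Only numpy, scipy, OpenCV 4.12 (cv2) and the standard library are available. Lean on these libraries where they do the work, as an engineer would, in place of code of your own. Each camera call takes 0.05 s, during which the arm holds its last target.

## Task

Load the sample into the tube rotator: push the drum round by hand until its one empty pair of clips, now out of sight underneath, stands straight up at the top and the drum is still. Then take the capped tube from the grey rest and press it fully home into both clips, about midway along, its cap at the same end as the caps of the other tubes. Leave it there at the top, and do not disturb the other loose things on the bench.

Things in the scene. Friction and masses are not known exactly. Their poses are not given: they have to be found in the camera images.
- rotator: Tube rotator, fixed to the bench: grey foot plate 190 x 270 mm, white motor housing 150 x 115 mm, 181 mm high, and a bare metal drum of 118 mm diameter on a level axle 125 mm above the bench. Origin on the bench under the middle of the drum; y runs along the axle towards the housing (its near face 77 mm away), z up, x level across the drum.
- axle (a point): On the axle, mid-length of the drum; axes as rotator. Around it, parallel to it, are six stations 60 degrees apart, tube centres 85 mm from the axle, mid-length level with this point. Five hold tubes like the sample (fixed in the drum, caps on the -y side, away from the housing). Between neighbouring tubes, at mid-length, fingers can reach in to 65 mm from the axle.
- drum (a joint): Turn of the drum, rad: angle of the empty clips from straight up about the axle's y axis. 0, or any whole number of turns (2 pi), = at the top; positive = tipped to the +x side. Starts with the clips in the lower half. Turns either way without end; about 3 N of push on a tube moves it and it stays where it is left.
- clip_seat (a point): Empty station, turning with the drum: centre of a tube that is home, 85 mm from the axle. z points out from the axle, y along it to the housing. Its two black spring C-clips, 10 mm wide, are centred 28 mm either side along y (46 mm free between). They open outward; lips 26 to 34 mm apart, up to 18 mm beyond this point. A tube pressed sideways, along -z, snaps in at about 10 N, then meets a hard stop.
- tube_mid (a point): Loose sample tube, about 65 g: capped 50 ml plastic tube, 116 mm long, body 29 mm in diameter, conical end, orange screw cap 35 mm in diameter, 14.5 mm long. This point is its centre, mid-length on its axis; y runs along the tube away from the cap. It starts lying level in the middle notch of the rest, centre 42.5 mm above the bench.
- tube_cap (a point): Centre of the sample tube's cap, 51 mm from tube_mid along the tube (-y).
- rest: Grey plastic tube rest fixed to the bench, 144 x 70 mm, three V notches 46 mm apart along its x; the tube lies along its y. Origin under its centre. The two notched rails, 8 mm thick, 40 mm high, stand 27 mm either side of the centre, so 46 mm between them are free for fingers, down to 6 mm above the bench.
- beaker: Loose glass beaker, 68 mm in diameter, 90 mm high; origin under its centre. Leave it alone.
- dish: Loose shallow green weighing dish, 75 x 75 mm, 14 mm high; origin under its centre. Leave it alone.
- vial: Loose white sample jar, 36 mm in diameter, 60 mm high; origin under its centre. Leave it alone.
- wash_bottle: Loose white wash bottle with a blue spout, 72 mm in diameter, 200 mm high; origin under its centre. Leave it alone.
- buffer: Loose white bottle, 52 mm in diameter, 105 mm high; origin under its centre. Leave it alone.
Mind the look-alikes: they are no part of the job. Leave any yellow look-alike of the part that bears tube_mid alone.

How it is judged:
By the outcome, as a careful person would: the job done as asked, in the order asked, and still so for the second after the job is handed in, with the robot touching nothing.
It also fails if it takes over 61 s, if anything falls off the work surface, if the arm or the gripper's body presses on something with over 40 N, if the wrist force passes 120 N, or if a joint passes its speed limit or range.

## Working session

There is one attempt and no reset: what is moved stays moved. The work goes in short steps, Python scripts to look and compute and a tool call to move; the robot and the scene stay as the last step left them, time stands still between calls to the robot, and variables do not carry over. Pictures are saved under pics/ and viewed, and the job is handed in when it is done.

Besides the shell and the picture viewer there is one more tool, called after ">>>" as name(argument=value, ...), one argument or row to a line, values as JSON. servo_tool: Moves the arm, as the interface text tells. Its arguments: {"type":"object","properties":{"moves":{"type":"string"},"squeeze":{"type":"number"}},"required":["moves"]}

```bash
ls; mkdir -p pics; python3 - <<'E'
from cell import env
import cv2,numpy as np
o=env.get_obs(); print(o)
for n in("scene","top"):
    r=env.read_camera(n); cv2.imwrite(f"pics/{n}0.png",r["img"][:,:,::-1]); np.savez(f"{n}0.npz",**{k:r[k] for k in("img","range_z","mtx","T")})
    print(n,r["mtx"].round(1).tolist(),r["T"].round(3).tolist(),[k for k in r])
E
```

```text
pics
{'time_s': 0.0, 'qpos': array([76.78106097, 18.43824697, -4.0166258 , 83.17474145,  1.29468464,
       78.54253971, -3.26082494]), 'joint_velocities': array([-0.02310955,  0.02970236,  0.01855823,  0.00739132, -0.00990519,
       -0.01050564, -0.05664016]), 'effort': array([ 8.12949452e-06, -4.91282558e+01, -4.03899942e-01, -3.12527525e+01,
       -6.38879905e-02,  4.36024368e-02,  1.91477634e-04]), 'tool_pos': array([ 0.15737689, -0.63010035,  0.23247228]), 'tool_rot': array([-1.79889705e+02,  5.21309156e-03,  1.40288407e+01]), 'force': array([-0.3460624 ,  0.05220253,  0.40598093]), 'wrist_torque': array([-0.01933181,  0.02421654,  0.00402373]), 'grip_width': 0.08669527328306625}
scene [[485.9, 0.0, 258.9], [0.0, 485.9, 195.5], [0.0, 0.0, 1.0]] [[0.444, -0.504, 0.741, 1.302], [0.896, 0.254, -0.364, -0.545], [-0.005, 0.825, 0.565, 0.783], [0.0, 0.0, 0.0, 1.0]] ['img', 'range_z', 'mtx', 'T']
top [[485.2, 0.0, 255.2], [0.0, 485.2, 191.1], [0.0, 0.0, 1.0]] [[0.001, 0.99, -0.142, 0.299], [-1.0, 0.003, 0.014, -0.11], [0.014, 0.142, 0.99, 1.515], [0.0, 0.0, 0.0, 1.0]] ['img', 'range_z', 'mtx', 'T']
```

View pics/scene0.png

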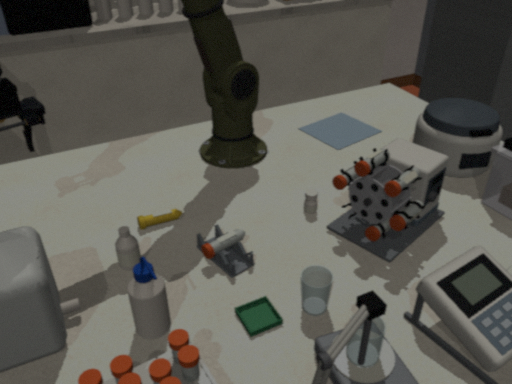

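View pics/top0.png

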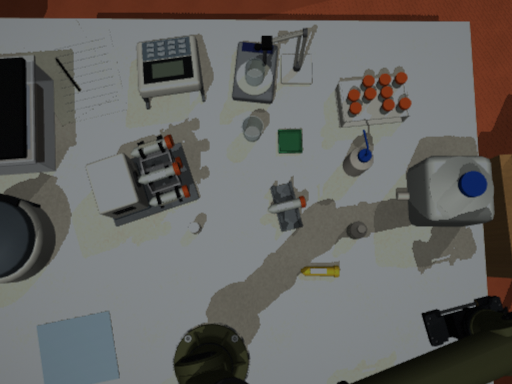

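Scene view: rotator with orange caps at about (380,195), rest with the sample tube at (225,243) and cap at (208,248), yellow look-alike at (160,217). In the top view, the sample is at (287,205) and the yellow one at (320,270). Next I'll crop and measure.

```bash
cat > h.py <<'E'
import numpy as np,cv2
def load(n): return dict(np.load(n+".npz"))
def pts(r):
    z=r["range_z"]; K=r["mtx"]; h,w=z.shape
    u,v=np.meshgrid(np.arange(w),np.arange(h))
    P=np.stack([(u-K[0,2])/K[0,0]*z,-(v-K[1,2])/K[1,1]*z,-z,np.ones_like(z)],-1)
    W=(P@r["T"].T)[...,:3].copy(); W[z<=0]=np.nan; return W
def proj(r,p):
    c=np.linalg.inv(r["T"])@np.append(p,1); K=r["mtx"]
    return np.array([K[0,0]*c[0]/-c[2]+K[0,2],K[1,1]*-c[1]/-c[2]+K[1,2]])
def orange(r):
    h=cv2.cvtColor(r["img"],cv2.COLOR_RGB2HSV); return ((h[...,0]<12)&(h[...,1]>150)&(h[...,2]>90)).astype(np.uint8)
E
python3 - <<'E'
from h import *
for n,(x0,y0,x1,y1) in (("scene0",(320,130,450,260)),("top0",(80,120,320,240)),("scene0",(130,200,260,280))):
    r=load(n); c=r["img"][y0:y1,x0:x1,::-1]; s=min(800/c.shape[1],600/c.shape[0]); cv2.imwrite(f"pics/crop_{n}_{x0}.png",cv2.resize(c,None,fx=s,fy=s,interpolation=cv2.INTER_CUBIC))
for n in("scene0","top0"):
    r=load(n);W=pts(r);m=orange(r);k,l,s,c=cv2.connectedComponentsWithStats(m)
    for i in range(1,k):
        if s[i,4]>12:
            p=W[l==i]; print(n,c[i].round(1),s[i,4],np.nanmedian(p,0).round(4),np.nanmin(p,0).round(3),np.nanmax(p,0).round(3))
r=load("top0");W=pts(r)
def box(lo,hi): 
    with np.errstate(invalid='ignore'): return (W>lo).all(-1)&(W<hi).all(-1)
# rotator housing top z~.181
for (u,v) in((115,185),(160,170),(290,205),(287,195),(250,128),(290,140),(195,226),(357,230),(360,155)): print(u,v,W[v,u].round(3))
E
```

```text
scene0 [411.5  89.3] 82 [-1.5026  2.2324 -0.7503] [-1.563  2.19  -0.761] [-1.419  2.29  -0.74 ]
scene0 [364.  163.2] 28 [0.5553 0.0888 0.2213] [0.544 0.081 0.216] [0.564 0.097 0.224]
scene0 [341.5 177.9] 28 [0.5031 0.0699 0.1573] [0.492 0.062 0.152] [0.509 0.079 0.161]
scene0 [394.8 183.6] 36 [0.634  0.1166 0.2029] [0.62  0.108 0.195] [0.646 0.124 0.207]
scene0 [207.8 246.8] 42 [ 0.4851 -0.2735  0.0576] [ 0.469 -0.28   0.051] [ 0.495 -0.266  0.062]
scene0 [177.9 337.4] 251 [ 0.7538 -0.4292  0.1223] [ 0.735 -0.445  0.119] [ 0.77  -0.412  0.126]
scene0 [187.6 353.6] 300 [ 0.7932 -0.4256  0.1225] [ 0.768 -0.442  0.109] [ 0.81  -0.408  0.125]
scene0 [120.8 363.9] 292 [ 0.7639 -0.5279  0.1223] [ 0.746 -0.544  0.119] [ 0.78  -0.511  0.126]
scene0 [159.5 367.8] 297 [ 0.7989 -0.4744  0.1225] [ 0.782 -0.491  0.119] [ 0.815 -0.458  0.125]
scene0 [ 89.9 377. ] 260 [ 0.7661 -0.5762  0.1225] [ 0.75  -0.594  0.119] [ 0.783 -0.562  0.125]
scene0 [129.4 378.6] 205 [ 0.7964 -0.5217  0.1223] [ 0.768 -0.54   0.099] [ 0.811 -0.508  0.126]
scene0 [170.  380.3] 124 [ 0.8272 -0.4661  0.1222] [ 0.781 -0.482
[... 986 characters left out ...]
41.6] 45 [0.6248 0.1153 0.2034] [0.613 0.108 0.194] [0.639 0.123 0.212]
top0 [175.8 168.3] 48 [0.5469 0.0871 0.2208] [0.534 0.079 0.213] [0.563 0.095 0.226]
top0 [185.2 191. ] 43 [0.4934 0.0692 0.1583] [0.48  0.061 0.151] [0.509 0.079 0.165]
top0 [302.5 201.8] 36 [ 0.4756 -0.2733  0.0588] [ 0.464 -0.281  0.048] [ 0.488 -0.266  0.067]
top0 [497.7 286.4] 364 [ 0.1848 -1.2627 -0.7518] [ 0.117 -1.329 -0.766] [ 0.222 -1.208 -0.734]
115 185 [0.507 0.261 0.181]
160 170 [0.542 0.13  0.22 ]
290 205 [ 0.467 -0.235  0.055]
287 195 [ 0.504 -0.231  0.004]
250 128 [ 0.72  -0.114  0.005]
290 140 [ 0.683 -0.242 -0.001]
195 226 [0.402 0.05  0.059]
357 230 [ 0.389 -0.428  0.093]
360 155 [ 0.599 -0.429  0.158]
```

View pics/crop_scene0_320.png

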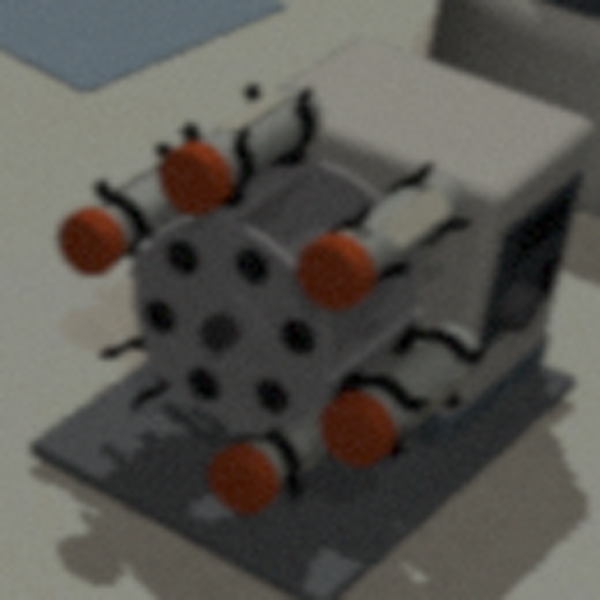

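View pics/crop_top0_80.png

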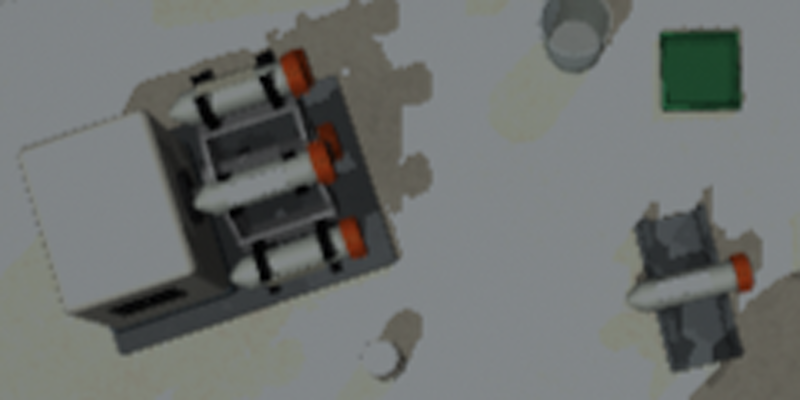

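View pics/crop_scene0_130.png

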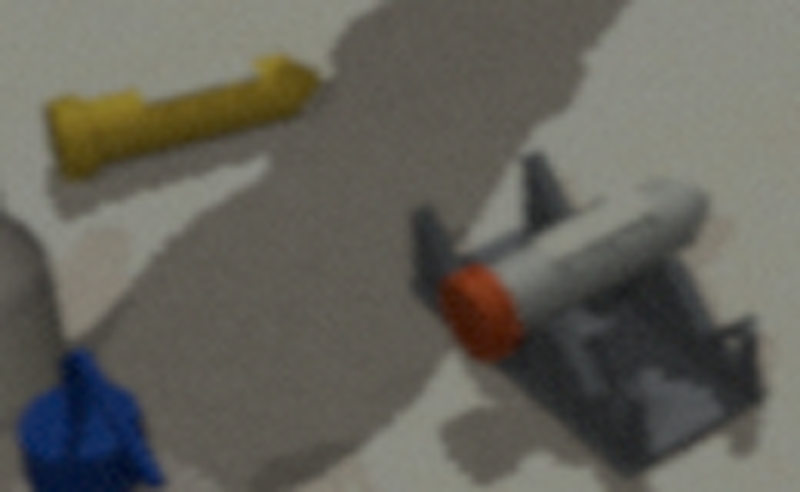

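```bash
python3 - <<'E'
from h import *
r=load("top0");W=pts(r);S=load("scene0");WS=pts(S)
# housing top
A=np.concatenate([w[(abs(w[...,2]-.181)<.006)&(w[...,1]>.13)&(w[...,1]<.36)&(w[...,0]>.38)&(w[...,0]<.66)] for w in (W,)])
rc=cv2.minAreaRect(A[:,:2].astype(np.float32)*1000); print("housing",rc,len(A)); print(cv2.boxPoints(rc).round(1).tolist())
# foot plate
m=np.isfinite(W[...,0])
# sample tube: points near rest z>.045
for n,w in(("top",W),("sc",WS)):
    with np.errstate(invalid='ignore'):
        s=(w[...,2]>.044)&(w[...,2]<.068)&(abs(w[...,0]-.467)<.06)&(abs(w[...,1]+.225)<.08)
    p=w[s]; c=p.mean(0);u,sv,vt=np.linalg.svd(p-c); d=vt[0]; t=(p-c)@d; print(n,len(p),c.round(4),d.round(4),np.degrees(np.arctan2(d[1],d[0])),t.min(),t.max(), p[:,2].max(), [(c+d*x).round(4) for x in(t.min(),t.max())])
    # caps by orange bigger mask
    # rotator tubes
E
```

```text
housing ((533.640869140625, 221.75135803222656), (156.9395294189453, 220.89566040039062), 19.816913604736328) 2158
[[422.3999938964844, 299.1000061035156], [497.29998779296875, 91.19999694824219], [644.9000244140625, 144.39999389648438], [570.0, 352.29998779296875]]
top 350 [ 0.4659 -0.2288  0.0542] [-0.2367  0.9714 -0.0167] 103.69250574436111 -0.05345655039462518 0.06214436814472763 0.06688507204522631 [array([ 0.4786, -0.2807,  0.0551]), array([ 0.4512, -0.1684,  0.0531])]
sc 439 [ 0.4743 -0.2342  0.0529] [ 0.2312 -0.9728  0.0123] -76.63300414274951 -0.0691966024206049 0.04908050766241173 0.06227920274631915 [array([ 0.4583, -0.1668,  0.052 ]), array([ 0.4857, -0.2819,  0.0535])]
```

```bash
cat >> h.py <<'E'
from scipy.optimize import least_squares
def cloud(*names):
    out=[]
    for n in names:
        r=load(n); W=pts(r); out.append(W[np.isfinite(W[...,0])])
    return np.concatenate(out)
def fit_tube(P,c0,yaw0,zfree=False,L=.05):
    # axis line through (x,y,z) yaw (of +y tube axis); body pts only
    def loc(q,P):
        d=np.array([np.cos(q[2]),np.sin(q[2]),0]); v=P-np.array([q[0],q[1],q[3]]); t=v@d
        return t,np.linalg.norm(v-np.outer(t,d),axis=1)
    q=np.array([c0[0],c0[1],yaw0,c0[2]])
    for _ in range(4):
        t,rr=loc(q,P); k=(t>-.030)&(t<.030)&(rr<.024)&(P[:,2]>c0[2]+(-.0))
        f=lambda x:loc(np.r_[x[:3],x[3] if zfree else c0[2]],P[k])[1]-.0145
        s=least_squares(f,q,loss='soft_l1',f_scale=.002); q=s.x
    return q,k.sum(),np.median(abs(f(q)))
E
python3 - <<'E'
from h import *
for ns in (("top0",),("scene0",),("top0","scene0")):
    P=cloud(*ns)
    q,n,e=fit_tube(P,[.466,-.226,.0425],np.radians(103.7)); d=np.array([np.cos(q[2]),np.sin(q[2])])
    v=P-[q[0],q[1],.0425]; t=v[:,:2]@d; l=v[:,:2]@[-d[1],d[0]]
    k=(abs(l)<.012)&(v[:,2]>-.002)&(v[:,2]<.022)&(abs(t)<.09)
    print(ns,q[:2].round(4),np.degrees(q[2]).round(2),n,e.round(4),"ends",np.percentile(t[k],[0,1,99,100]).round(4))
    # housing
    k=(abs(P[:,2]-.181)<.004)&(P[:,1]>.16)&(P[:,1]<.36)&(P[:,0]>.38)&(P[:,0]<.66)
    A=P[k]; 
    rc=cv2.minAreaRect(A[:,:2].astype(np.float32)*1000); print("housing",np.round(rc[0],1),np.round(rc[1],1),rc[2],len(A))
E
```

```text
return _methods._mean(a, axis=axis, dtype=dtype,
  ret = ret.dtype.type(ret / rcount)
Traceback (most recent call last):
IndexError: index -1 is out of bounds for axis 0 with size 0
```

```bash
cat >> h.py <<'E'
def fit_tube(P,c0,yaw0,it=4):
    c0=np.array(c0,float); q=np.array([0,yaw0]); n0=np.array([-np.sin(yaw0),np.cos(yaw0),0])
    def loc(q,P):
        d=np.array([np.cos(q[1]),np.sin(q[1]),0]); v=P-c0-n0*q[0]; t=v@d
        return t,np.linalg.norm(v-np.outer(t,d),axis=1)
    for _ in range(it):
        t,rr=loc(q,P); k=(abs(t)<.035)&(abs(rr-.0145)<.008)&(P[:,2]>c0[2]+.003)
        f=lambda x:loc(x,P[k])[1]-.0145
        q=least_squares(f,q,loss='soft_l1',f_scale=.002).x
    return (c0+n0*q[0])[:2],q[1],k.sum(),np.median(abs(f(q)))
E
python3 - <<'E'
from h import *
for ns in (("top0",),("scene0",),("top0","scene0")):
    P=cloud(*ns)
    c,a,n,e=fit_tube(P,[.467,-.226,.0425],np.radians(103.7)); d=np.array([np.cos(a),np.sin(a)])
    v=P-[c[0],c[1],.0425]; t=v[:,:2]@d; l=v[:,:2]@[-d[1],d[0]]
    k=(abs(l)<.012)&(v[:,2]>-.002)&(v[:,2]<.022)&(abs(t)<.09)
    print(ns,c.round(4),np.degrees(a).round(2),n,e.round(4),"ends",np.percentile(t[k],[0,1,99,100]).round(4))
    k=(abs(P[:,2]-.181)<.004)&(P[:,1]>.16)&(P[:,1]<.36)&(P[:,0]>.38)&(P[:,0]<.66)
    A=P[k]; 
    rc=cv2.minAreaRect(A[:,:2].astype(np.float32)*1000); print("housing",np.round(rc[0],1),np.round(rc[1],1),rc[2],len(A))
    yaw=np.radians(rc[2]); 
E
```

```text
('top0',) [ 0.466  -0.2263] 103.37 203 0.0016 ends [-0.056  -0.0546  0.0567  0.0596]
housing [523.6 236.6] [149.2 184.4] 19.417499542236328 1816
('scene0',) [ 0.4661 -0.2262] 103.8 254 0.0012 ends [-0.0587 -0.0579  0.0547  0.0595]
housing [528.2 232.1] [147.4 192.7] 18.5765380859375 1228
('top0', 'scene0') [ 0.466  -0.2262] 103.61 457 0.0014 ends [-0.0587 -0.0575  0.0562  0.0596]
housing [526.2 231.7] [151.4 195.1] 19.27304458618164 3044
```

```bash
python3 - <<'E'
from h import *
P=cloud("top0","scene0")
a=np.radians(19.2); X=np.array([np.cos(a),np.sin(a)]);Y=np.array([-np.sin(a),np.cos(a)])
k=(abs(P[:,2]-.181)<.003)&(P[:,1]>.18)&(P[:,1]<.36)&(P[:,0]>.38)&(P[:,0]<.66)
A=P[k]; u=A[:,:2]@X; w=A[:,:2]@Y
print("house u",np.percentile(u,[0,.5,1,2,50,98,99,99.5,100]).round(4)); print("w",np.percentile(w,[0,1,2,5,50,98,99,100]).round(4))
h,b=np.histogram(w,bins=30); print(list(zip(b.round(3),h)))
# edge yaw via side edges: max u per w bin
for lo in np.arange(w.min(),w.max(),.01):
    s=(w>=lo)&(w<lo+.01)
    if s.sum()>10: print(lo.round(3),np.percentile(u[s],[2,98]).round(4))
# tubes: joint fit: yaw, u0, drum phase
u=P[:,:2]@X; w=P[:,:2]@Y
u0=np.nan
E
```

```text
house u [0.4974 0.5011 0.5029 0.5048 0.5778 0.6439 0.6452 0.6461 0.6487]
w [-0.0315 -0.0077  0.0285  0.0347  0.0848  0.1389  0.1407  0.1432]
[(np.float64(-0.031), np.int64(1)), (np.float64(-0.026), np.int64(5)), (np.float64(-0.02), np.int64(5)), (np.float64(-0.014), np.int64(11)), (np.float64(-0.008), np.int64(27)), (np.float64(-0.002), np.int64(1)), (np.float64(0.003), np.int64(0)), (np.float64(0.009), np.int64(0)), (np.float64(0.015), np.int64(0)), (np.float64(0.021), np.int64(0)), (np.float64(0.027), np.int64(37)), (np.float64(0.033), np.int64(133)), (np.float64(0.038), np.int64(130)), (np.float64(0.044), np.int64(120)), (np.float64(0.05), np.int64(133)), (np.float64(0.056), np.int64(133)), (np.float64(0.062), np.int64(149)), (np.float64(0.068), np.int64(140)), (np.float64(0.073), np.int64(133)), (np.float64(0.079), np.int64(142)), (np.float64(0.085), np.int64(130)), (np.float64(0.091), np.int64(138)), (np.float64(0.097), np.int64(141)), (np.float64(0.102), np.int64(132)), (np.float64(0.108), np.int64(141)), (np.float64(0.114), np.int64(148)), (np.float64(0.12), np.int64(139)), (np.float64(0.126), np.int64(129)), (np.float64(0.132), np.int64(124)), (np.float64(0.137), np.int64(74))]
-0.011 [0.5626 0.61  ]
0.029 [0.508  0.6431]
0.039 [0.5061 0.6455]
0.049 [0.5068 0.645 ]
0.059 [0.5053 0.6427]
0.069 [0.5056 0.645 ]
0.079 [0.5045 0.6431]
0.089 [0.5056 0.6438]
0.099 [0.5041 0.6423]
0.109 [0.5029 0.641 ]
0.119 [0.5054 0.6435]
0.129 [0.5048 0.6413]
0.139 [0.5094 0.6389]
```

```bash
cat >> h.py <<'E'
def rotframe(yaw): return np.array([np.cos(yaw),np.sin(yaw)]),np.array([-np.sin(yaw),np.cos(yaw)])
def fit_drum(P,th0,q0=(.5747,np.radians(20)),w0=-.049,fixed=None,use=(60,120,180,240,300)):
    """q: u0 (along rot x at w0 pivot), yaw, drum angle th (rad). tubes at th+60k"""
    piv=None
    X,Y=rotframe(q0[1]); C0=X*q0[0]+Y*w0
    def cyl(q):
        yaw=q[1] if fixed is None else fixed[2]; X,Y=rotframe(yaw)
        C=C0+rotframe(q0[1])[0]*q[0] if fixed is None else np.array(fixed[:2])
        v=P[:,:2]-C; u=v@X; w=v@Y; z=P[:,2]-.125
        D=np.stack([np.hypot(u-.085*np.sin(q[2]+np.radians(k)),z-.085*np.cos(q[2]+np.radians(k))) for k in use],1)
        return D.min(1)-.0145,w,u,z,C
    q=np.array([0,q0[1],th0])
    for it in range(6):
        r,w,u,z,C=cyl(q); k=((abs(w)<.020)|((abs(w)<.046)&(abs(w)>.036)&False))&(abs(r)<(.008 if it<3 else .005))&(np.hypot(u,z)>.066)
        s=least_squares(lambda x:cyl(x)[0][k],q,loss='soft_l1',f_scale=.002,x_scale=[.01,.1,.1]); q=s.x
    r,w,u,z,C=cyl(q)
    return C,q[1],q[2],k.sum(),np.median(abs(r[k]))
E
python3 - <<'E'
from h import *
for ns in(("top0","scene0"),("top0",),("scene0",)):
  P=cloud(*ns)
  for t in (-115,-130,-145):
    C,y,th,n,e=fit_drum(P,np.radians(t)); print(ns,t,C.round(4),np.degrees(y).round(2),np.degrees(th).round(2),n,e.round(4))
E
```

```text
('top0', 'scene0') -115 [0.5565 0.1504] 23.96 -121.61 281 0.0024
('top0', 'scene0') -130 [0.5555 0.15  ] 18.64 -137.96 1095 0.0012
('top0', 'scene0') -145 [0.5554 0.15  ] 18.96 -137.96 1091 0.0012
('top0',) -115 [0.5467 0.1468] 23.67 -118.76 134 0.0021
('top0',) -130 [0.555  0.1499] 20.23 -138.01 473 0.0015
('top0',) -145 [0.555  0.1499] 19.82 -138.02 470 0.0014
('scene0',) -115 [0.5628 0.1527] 22.8 -125.09 194 0.002
('scene0',) -130 [0.5557 0.1501] 18.09 -137.87 616 0.001
('scene0',) -145 [0.5557 0.1501] 18.09 -137.87 616 0.001
```

```bash
python3 - <<'E'
from h import *
P=cloud("top0","scene0"); C=np.array([.5553,.150])
for yw in(18.7,19.3,20):
  X,Y=rotframe(np.radians(yw))
  v=P[:,:2]-C;u=v@X;w=v@Y;z=P[:,2]-.125
  for a in(-78,-18,42):
    a=np.radians(a); R=u*np.sin(a)+z*np.cos(a); T=u*np.cos(a)-z*np.sin(a)
    k=(abs(T)<.012)&(R>.083)&(R<.106)&(abs(w)<.075)
    ww=w[k];print(yw,np.degrees(a),np.percentile(ww,[0,1,99,100]).round(4),end=" ")
    # lateral drift
    b=k&(abs(w)<.02)
    print([T[k&(w>lo)&(w<lo+.02)].mean().round(4) for lo in(-.05,-.02,.0,.02,.03)])
# footplate: z~ small dark
E
```

```text
18.7 -78.0 [-0.0678 -0.0671  0.0487  0.051 ] [np.float64(0.0072), np.float64(0.0063), np.float64(0.0051), np.float64(0.0063), np.float64(0.0071)]
18.7 -18.0 [-0.0675 -0.0658  0.0469  0.0511] [np.float64(0.0011), np.float64(0.0016), np.float64(0.0018), np.float64(0.0011), np.float64(0.0008)]
18.7 42.0 [-0.0677 -0.0667  0.0472  0.0518] [np.float64(-0.0014), np.float64(-0.0021), np.float64(-0.0023), np.float64(-0.0014), np.float64(-0.0036)]
19.3 -78.0 [-0.0669 -0.0662  0.0496  0.0518] [np.float64(0.0077), np.float64(0.0061), np.float64(0.0056), np.float64(0.0051), np.float64(0.0071)]
19.3 -18.0 [-0.0673 -0.0657  0.0472  0.0514] [np.float64(0.0012), np.float64(0.0017), np.float64(0.0015), np.float64(0.0011), np.float64(0.0009)]
19.3 42.0 [-0.0684 -0.0673  0.0475  0.0721] [np.float64(-0.0011), np.float64(-0.0022), np.float64(-0.0021), np.float64(-0.0018), np.float64(-0.004)]
20 -78.0 [-0.0658 -0.0652  0.0506  0.0528] [np.float64(0.0078), np.float64(0.0063), np.float64(0.0053), np.float64(0.0045), np.float64(0.0071)]
20 -18.0 [-0.0671 -0.0653  0.0474  0.0517] [np.float64(0.0012), np.float64(0.0016), np.float64(0.0015), np.float64(0.001), np.float64(0.0009)]
20 42.0 [-0.0691 -0.068   0.0465  0.0746] [np.float64(-0.001), np.float64(-0.0022), np.float64(-0.0022), np.float64(-0.0024), np.float64(-0.0042)]
```

Two orange-capped, sample-like tubes are candidates. One is the grey-white body with an orange cap in the rest's middle notch (top px 287,205, scene px 225,243). The other is the yellow tube on the bench (top px 320,270). The enlarged crops confirm the one in the rest fits the description.

The drum's empty clips are at about -138°, so I'll push it +138° from the top.

>>> servo_tool(
  moves="0 0 -0.04 0 0 -0.06 1;0 0 -0.04 0 0 -0.06 1;0 0 -0.04 0 0 -0.06 1;0.036 -0.021 0 0 0 0 1;0.036 -0.021 0 0 0 0 1;0.036 -0.021 0 0 0 0 1;0.036 -0.021 0 0 0 0 1;0.036 -0.021 0 0 0 0 1;0.036 -0.021 0 0 0 0 1;0.036 -0.021 0 0 0 0 1;0.036 -0.021 0 0 0 0 1;0.036 -0.021 0 0 0 0 1;0.036 -0.021 0 0 0 0 1;0.036 -0.021 0 0 0 0 1;0.036 -0.021 0 0 0 0 1",
  squeeze=20,
)

```text
time_s: 1.35
tool_pos: [0.4759, -0.2544, 0.3503]
tool_rot: [-179.4, 0.4, 18.1]
force: [1.5, -1.3, -0.8]
grip_width: 0.002
```

```bash
cat > st.py <<'E'
from h import *
from cell import env
C=np.array([.558,.142]);YAW=np.radians(19.2);X,Y=rotframe(YAW)
o=env.get_obs(); p=o["tool_pos"]; v=p[:2]-C
print("t",o["time_s"].__round__(2),"lat",(v@X).round(4),"along",(v@Y).round(4),"tip_h",round(p[2]-.011-.125,4),"pos",p.round(4),"rot",o["tool_rot"].round(2),"F",o["force"].round(1),"g",round(o["grip_width"],4))
E
echo
```

>>> servo_tool(
  moves="0.015 -0.035 0 0 0 -0.02 1;0.015 -0.035 0 0 0 -0.02 1;0.015 -0.035 0 0 0 0 1;0.015 -0.035 0 0 0 0 1;0.015 -0.035 0 0 0 0 1;0.015 -0.035 0 0 0 0 1;0.015 -0.035 0 0 0 0 1;0.015 -0.035 0 0 0 0 1;0.015 -0.035 0 0 0 0 1;0.015 -0.032 0 0 0 0 1;0 0 0 0 0 0 1",
)

```text
time_s: 2.27
tool_pos: [0.5018, 0.1513, 0.3494]
tool_rot: [-178.9, 0.5, 20.1]
force: [-1.8, 1.0, -0.0]
grip_width: 0.0006
```

```bash
python3 st.py
```

```text
t 2.27 lat -0.0501 along 0.0273 tip_h 0.2134 pos [0.5018 0.1513 0.3494] rot [-178.93    0.48   20.07] F [-1.8  1.  -0. ] g 0.0006
```

>>> servo_tool(
  moves="-0.01 0.027 0 0 0 0 1;0 0 0 0 0 0 1;0 0 0.035 0 0 0 1;0 0 0.035 0 0 0 1;0 0 0.03 0 0 0 1;0 0 0 0 0 0 1",
)

```text
time_s: 2.77
tool_pos: [0.4997, 0.1262, 0.2457]
tool_rot: [-179.0, 0.4, 20.6]
force: [-0.3, -0.7, -0.0]
grip_width: 0.0002
```

```bash
python3 st.py
```

```text
t 2.77 lat -0.0602 along 0.0042 tip_h 0.1097 pos [0.4997 0.1262 0.2457] rot [-178.96    0.37   20.57] F [-0.3 -0.7 -0. ] g 0.0002
```

>>> servo_tool(
  moves="0 0.004 0.02 0 0 0.04 1;0 0 0.02 0 0 0 1;0 0 0 0 0 0 1;0.01 0 0 0 0 0 1;0.01 0 0 0 0 0 1;0.01 0 0 0 0 0 1;0.01 0 0 0 0 0 1;0 0 0 0 0 0 1",
)

```text
time_s: 3.43
tool_pos: [0.5395, 0.1329, 0.2143]
tool_rot: [-179.1, 0.7, 19.1]
force: [-0.3, -0.6, -0.2]
grip_width: 0.0004
```

```bash
python3 st.py
```

```text
t 3.43 lat -0.0205 along -0.0025 tip_h 0.0783 pos [0.5395 0.1329 0.2143] rot [-179.11    0.67   19.07] F [-0.3 -0.6 -0.2] g 0.0004
```

```bash
cat > snap.py <<'E'
import sys
from h import *
from cell import env
tag=sys.argv[1]
for n in("scene","top"):
    r=env.read_camera(n); np.savez(f"{n}{tag}.npz",**{k:r[k] for k in("img","range_z","mtx","T")})
x=load("scene"+tag)["img"][110:270,300:460,::-1]; y=load("top"+tag)["img"][110:250,80:260,::-1]
a=cv2.resize(x,(400,400),interpolation=cv2.INTER_CUBIC); b=cv2.resize(y,(400,311),interpolation=cv2.INTER_CUBIC)
im=np.zeros((400,800,3),np.uint8); im[:,:400]=a; im[:311,400:]=b; cv2.imwrite(f"pics/c{tag}.png",np.clip(im*1.5,0,255).astype(np.uint8))
E
python3 snap.py 1
```

```text
(no output)
```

View pics/c1.png

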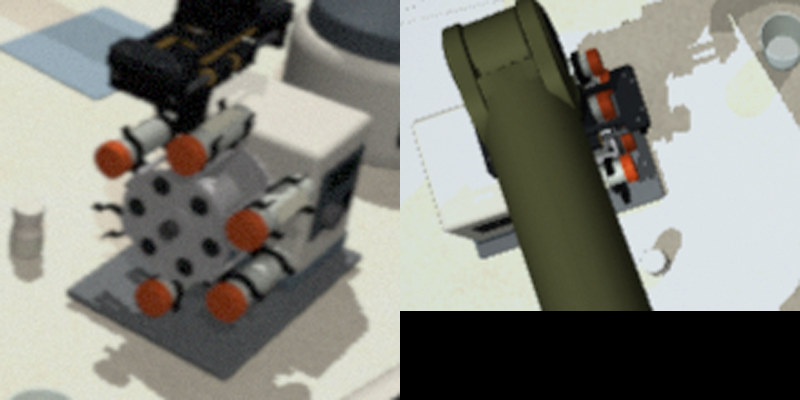

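The finger is pushing the near-top tube (scene crop px 190,150) over, and the empty clips have come up to the left (crop px 105,210). I'll continue the push.

>>> servo_tool(
  moves="0.012 -0.002 0.003 0 0 0 1;0.012 0 0.003 0 0 0 1;0.012 0 0.002 0 0 0 1;0.01 0 0.005 0 0 0 1;0.009 0 0.005 0 0 0 1;0.009 0 0.005 0 0 0 1;0 0 0 0 0 0 1",
)

```text
time_s: 4.12
tool_pos: [0.5944, 0.152, 0.1939]
tool_rot: [-179.5, 1.3, 18.9]
force: [0.4, -0.3, -0.3]
grip_width: 0.0006
```

```bash
python3 st.py;python3 snap.py 2; python3 - <<'E'
from h import *
P=cloud("top2","scene2")
for t in(-100,-80,-65):
    r=fit_drum(P,np.radians(t),fixed=(.558,.142,np.radians(19.2))); print(np.degrees(r[2]).round(2),r[3],r[4].round(4))
E
```

```text
t 4.12 lat 0.0377 along -0.0025 tip_h 0.0579 pos [0.5944 0.152  0.1939] rot [-179.47    1.27   18.91] F [ 0.4 -0.3 -0.3] g 0.0006
-89.15 226 0.0016
-70.77 349 0.001
-130.77 349 0.001
```

View pics/c2.png

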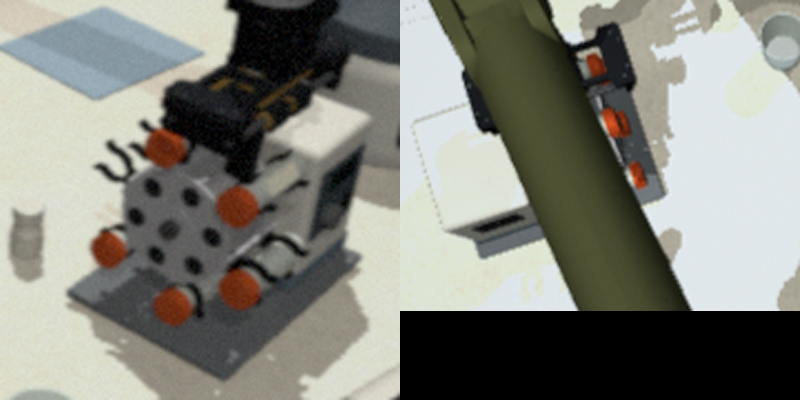

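Empty clips at about -71° (crop px 115,165). Now I'll lift over and push the next tube.

>>> servo_tool(
  moves="-0.006 -0.002 -0.03 0 0 0 1;0 0 -0.04 0 0 0 1;0 0 -0.015 0 0 0 1;-0.03 0 0 0 0 0 1;-0.03 0 0 0 0 0 1;-0.024 0 0 0 0 0 1;0 0 0 0 0 0 1;0 0 0 0 0 0 1",
)

```text
time_s: 4.88
tool_pos: [0.5101, 0.1236, 0.2888]
tool_rot: [-179.7, 0.5, 18.9]
force: [-0.2, -0.4, -0.6]
grip_width: 0.0001
```

```bash
python3 st.py
```

```text
t 4.88 lat -0.0512 along -0.0016 tip_h 0.1528 pos [0.5101 0.1236 0.2888] rot [-179.66    0.49   18.87] F [-0.2 -0.4 -0.6] g 0.0001
```

>>> servo_tool(
  moves="0 -0.001 0.03 0 0 0 1;0 0 0.03 0 0 0 1;0 0 0.018 0 0 0 1;0 0 0 0 0 0 1;0.012 0 0 0 0 0 1;0.012 0 0 0 0 0 1;0.012 0 0 0 0 0 1;0.012 0 0 0 0 0 1;0.012 0 0 0 0 0 1;0 0 0 0 0 0 1",
)

```text
time_s: 5.72
tool_pos: [0.5717, 0.1452, 0.2154]
tool_rot: [-179.9, 0.3, 18.8]
force: [-1.3, -0.5, -0.2]
grip_width: 0.0006
```

```bash
python3 st.py
```

```text
t 5.72 lat 0.014 along -0.0015 tip_h 0.0794 pos [0.5717 0.1452 0.2154] rot [-179.91    0.31   18.81] F [-1.3 -0.5 -0.2] g 0.0006
```

>>> servo_tool(
  moves="0.008 0 0.007 0 0 0 1;0.009 0 0.009 0 0 0 1;0.007 0 0.009 0 0 0 1;0.004 0 0.008 0 0 0 1;0 0 0 0 0 0 1",
)

```text
time_s: 6.13
tool_pos: [0.6019, 0.1557, 0.1866]
tool_rot: [-179.9, -0.0, 18.8]
force: [-0.6, 0.6, -0.0]
grip_width: 0.0003
```

```bash
python3 st.py;python3 snap.py 3; python3 - <<'E'
from h import *
P=cloud("top3","scene3")
for t in(-15,-5):
    r=fit_drum(P,np.radians(t),fixed=(.558,.142,np.radians(19.2))); print(np.degrees(r[2]).round(2),r[3],r[4].round(4))
E
```

```text
t 6.13 lat 0.046 along -0.0015 tip_h 0.0506 pos [0.6019 0.1557 0.1866] rot [-1.7989e+02 -2.0000e-02  1.8790e+01] F [-0.6  0.6 -0. ] g 0.0003
-20.98 230 0.0019
-3.01 461 0.0009
```

View pics/c3.png

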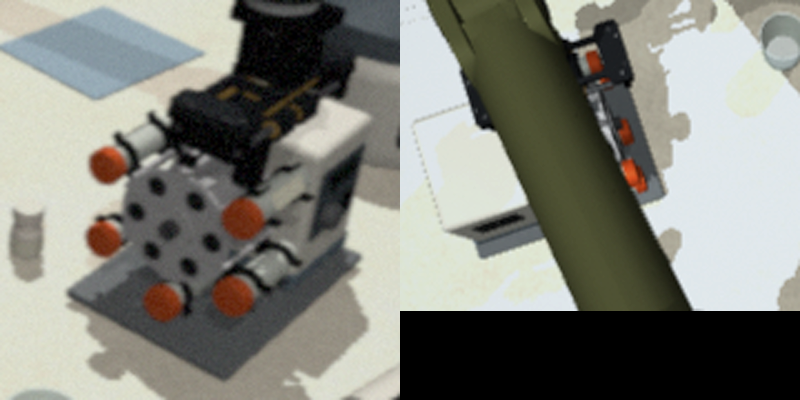

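>>> servo_tool(
  moves="0.0025 0 0.004 0 0 0 1;0 0 0 0 0 0 1",
)

```text
time_s: 6.4
tool_pos: [0.6043, 0.1565, 0.1846]
tool_rot: [-180.0, -0.1, 18.8]
force: [-0.6, 0.3, -0.2]
grip_width: 0.0008
```

```bash
python3 st.py;python3 snap.py 4; python3 - <<'E'
from h import *
P=cloud("top4","scene4")
for ns in(("top4","scene4"),("scene4",)):
    P=cloud(*ns)
    r=fit_drum(P,np.radians(-2),fixed=(.558,.142,np.radians(19.2))); print(np.degrees(r[2]).round(2),r[3],r[4].round(4))
E
```

```text
t 6.4 lat 0.0485 along -0.0015 tip_h 0.0486 pos [0.6043 0.1565 0.1846] rot [-1.7996e+02 -1.3000e-01  1.8790e+01] F [-0.6  0.3 -0.2] g 0.0008
-0.59 451 0.001
-0.59 451 0.001
```

Drum at -0.6°, on target. Now I'll back off and lift.

>>> servo_tool(
  moves="-0.004 0 -0.004 0 0 0 1;0 0 -0.03 0 0 0 1;0 0 -0.04 0 0 0 1;0 0 -0.04 0 0 0 1;0 0 -0.03 0 0 0 -1;-0.008 0.036 0 0 0 0 -1;-0.008 0.036 0 0 0 0 -1;-0.008 0.036 0 0 0 0 -1;-0.008 0.036 0 0 0 0 -1;-0.008 0.036 0 0 0 0 -1;-0.008 0.036 0 0 0 0 -1;0 0 0 0 0 0 -1",
)

```text
time_s: 7.5
tool_pos: [0.6217, -0.0686, 0.3424]
tool_rot: [179.7, -0.5, 19.6]
force: [0.4, -1.5, -0.7]
grip_width: 0.0461
```

```bash
python3 st.py;python3 snap.py 5; python3 - <<'E'
from h import *
from cell import env
print(env.get_obs()["qpos"].round(1))
for ns in(("top5","scene5"),("scene5",),("top5",)):
    P=cloud(*ns)
    r=fit_drum(P,np.radians(-2),fixed=(.558,.142,np.radians(19.2))); print(np.degrees(r[2]).round(2),r[3],r[4].round(4))
    r=fit_drum(P,np.radians(-1)); print(r[0].round(4),np.degrees(r[1:3]).round(2),r[3],r[4].round(4))
E
```

```text
t 7.5 lat -0.0091 along -0.2198 tip_h 0.2064 pos [ 0.6217 -0.0686  0.3424] rot [179.74  -0.54  19.59] F [ 0.4 -1.5 -0.7] g 0.0461
[ 35.   17.3 -41.2  76.   11.1  90.1 -74.6]
-0.62 865 0.0011
[0.5555 0.15  ] [19.12 -0.59] 954 0.0012
-0.62 433 0.001
[0.5557 0.1501] [18.86 -0.57] 506 0.001
-0.63 432 0.0013
[0.5551 0.1499] [20.14 -0.62] 458 0.0015
```

View pics/c5.png

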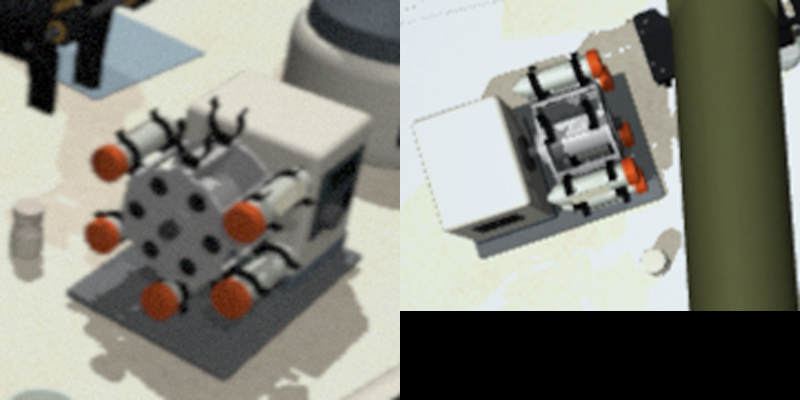

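The empty clip pair now stands at the top (scene crop px 205,135), with caps on the near (-y) side. Now on to the sample.

>>> servo_tool(
  moves="-0.033 0.016 0 0 0 0 -1;-0.033 0.016 0 0 0 0 -1;-0.033 0.016 0 0 0 0 -1;-0.033 0.016 0 0 0 0 -1;-0.033 0.016 0 0 0 0 -1;-0.02 0.01 0 0 0 0 -1;0 0 0 0 0 0.24 -1;0 0 0 0 0 0.24 -1;0 0 0 0 0 0.24 -1;0 0 0 0 0 0.24 -1;0 0 0 0 0 0.24 -1;0 0 0 0 0 0.24 -1;0 0 0 0 0 0.24 -1;0 0 0 0 0 0.24 -1;0 0 0 0 0 0.24 -1;0 0 0 0 0 0.24 -1;0 0 0 0 0 0.24 -1;0 0 0 0 0 0.24 -1;0 0 0 0 0 0.24 -1;0 0 0 0 0 0 -1",
)

```text
time_s: 9.27
tool_pos: [0.4776, -0.1702, 0.3428]
tool_rot: [-178.9, 0.2, -70.1]
force: [-1.4, -0.1, 0.0]
grip_width: 0.0872
```

```bash
cat > to.py <<'E'
import sys
from h import *
from cell import env
from scipy.spatial.transform import Rotation as R
# target x y z yaw -> tool-frame shift and turn (fraction)
o=env.get_obs(); t=np.array([float(a) for a in sys.argv[1:4]]); A=R.from_euler('xyz',o["tool_rot"],degrees=True); B=R.from_euler('xyz',[180,0,float(sys.argv[4])],degrees=True)
print("t",round(o["time_s"],2),o["tool_pos"].round(4),o["tool_rot"].round(2),"F",o["force"].round(1),"g",round(o["grip_width"],4),"q7",o["qpos"][6].round(1))
print("shift",A.inv().apply(t-o["tool_pos"]).round(4),"turn",((A.inv()*B).as_rotvec()/.5).round(3))
E
python3 to.py .466 -.226 .342 -76.4; python3 snap.py 6; python3 - <<'E'
from h import *
P=cloud("scene6"); c,a,n,e=fit_tube(P,[.467,-.226,.0425],np.radians(103.7)); print(c.round(4),np.degrees(a),n,e)
E
```

```text
t 9.27 [ 0.4776 -0.1702  0.3428] [-178.93    0.21  -70.07] F [-1.4 -0.1  0. ] g 0.0872 q7 -142.4
shift [0.0485 0.0299 0.    ] turn [-0.037  0.009  0.221]
[ 0.4661 -0.2262] 103.54746567723414 254 0.0011459592377886345
```

q7 is close to its limit, so I'll turn the half-turn back to the equivalent grasp.

>>> servo_tool(
  moves="0 0 0 0 0 -0.24 -1;0 0 0 0 0 -0.24 -1;0 0 0 0 0 -0.24 -1;0 0 0 0 0 -0.24 -1;0 0 0 0 0 -0.24 -1;0 0 0 0 0 -0.24 -1;0 0 0 0 0 -0.24 -1;0 0 0 0 0 -0.24 -1;0 0 0 0 0 -0.24 -1;0 0 0 0 0 -0.24 -1;0 0 0 0 0 -0.24 -1;0 0 0 0 0 -0.24 -1;0 0 0 0 0 -0.24 -1;0 0 0 0 0 -0.24 -1;0 0 0 0 0 -0.24 -1;0 0 0 0 0 -0.24 -1;0 0 0 0 0 -0.24 -1;0 0 0 0 0 -0.24 -1;0 0 0 0 0 -0.24 -1;0 0 0 0 0 -0.24 -1",
)

```text
time_s: 11.03
tool_pos: [0.4791, -0.1564, 0.3438]
tool_rot: [179.2, -0.8, 73.8]
force: [0.1, -0.2, 0.2]
grip_width: 0.0872
```

>>> servo_tool(
  moves="0 0 0 0 0 -0.24 -1;0 0 0 0 0 -0.24 -1;0 0 0 0 0 -0.24 -1;0 0 0 0 0 -0.24 -1;0 0 0 0 0 -0.1 -1;0 0 0 0 0 0 -1",
)

```text
time_s: 11.53
tool_pos: [0.4795, -0.1523, 0.344]
tool_rot: [178.9, -0.2, 106.2]
force: [-0.7, 0.5, -0.2]
grip_width: 0.0872
```

```bash
python3 to.py .466 -.226 .342 103.6
```

```text
t 11.53 [ 0.4795 -0.1523  0.344 ] [178.85  -0.18 106.18] F [-0.7  0.5 -0.2] g 0.0872 q7 32.2
shift [-0.0671 -0.0335  0.0011] turn [ 0.04  -0.007  0.09 ]
```

>>> servo_tool(
  moves="-0.034 -0.017 0 0.04 -0.007 0.09 -1;-0.033 -0.016 0 0 0 0 -1;0 0 0 0 0 0 -1;0 0 0.038 0 0 0 -1;0 0 0.038 0 0 0 -1;0 0 0.038 0 0 0 -1;0 0 0.038 0 0 0 -1;0 0 0.02 0 0 0 -1;0 0 0 0 0 0 -1",
)

```text
time_s: 12.28
tool_pos: [0.4682, -0.2262, 0.1689]
tool_rot: [179.6, 0.4, 104.1]
force: [0.1, 1.0, -0.2]
grip_width: 0.0866
```

```bash
python3 to.py .466 -.226 .0365 103.6
```

```text
t 12.28 [ 0.4682 -0.2262  0.1689] [179.58   0.43 104.06] F [ 0.1  1.  -0.2] g 0.0866 q7 33.8
shift [ 0.0017 -0.003   0.1324] turn [0.015 0.015 0.016]
```

>>> servo_tool(
  moves="0.002 -0.002 0.03 0.015 0.015 0.015 -1;0 0 0.03 0 0 0 -1;0 0 0.03 0 0 0 -1;0 0 0.02 0 0 0 -1;0 0 0.01 0 0 0 -1;0 0 0 0 0 0 -1",
)

```text
time_s: 12.78
tool_pos: [0.4715, -0.226, 0.0519]
tool_rot: [179.6, 0.4, 103.7]
force: [-0.2, 0.3, 0.2]
grip_width: 0.0871
```

```bash
python3 to.py .466 -.226 .0365 103.6
```

```text
t 12.78 [ 0.4715 -0.226   0.0519] [179.6    0.36 103.73] F [-0.2  0.3  0.2] g 0.0871 q7 28.7
shift [ 0.0014 -0.0054  0.0153] turn [0.014 0.012 0.005]
```

>>> servo_tool(
  moves="0.001 -0.006 0.015 0.014 0.012 0 -1;0 0 0 0 0 0 -1;0 0 0 0 0 0 -1",
)

```text
time_s: 13.03
tool_pos: [0.4681, -0.2278, 0.0396]
tool_rot: [179.8, 0.2, 103.7]
force: [0.8, -0.6, 0.8]
grip_width: 0.0871
```

```bash
python3 to.py .466 -.226 .0365 103.6
```

```text
t 13.03 [ 0.4681 -0.2278  0.0396] [179.79   0.21 103.75] F [ 0.8 -0.6  0.8] g 0.0871 q7 28.5
shift [ 0.0023 -0.0016  0.003 ] turn [0.007 0.007 0.005]
```

>>> servo_tool(
  moves="0.002 -0.002 0.003 0.007 0.007 0 -1;0 0 0 0 0 0 -1;0 0 0 0 0 0 0.2;0 0 0 0 0 0 0.6;0 0 0 0 0 0 1;0 0 0 0 0 0 1;0 0 0 0 0 0 1;0 0 0 0 0 0 1;0 0 0 0 0 0 1;0 0 0 0 0 0 1;0 0 0 0 0 0 1",
  squeeze=45,
)

```text
time_s: 13.95
tool_pos: [0.4681, -0.2279, 0.0405]
tool_rot: [179.8, 0.3, 103.7]
force: [-0.1, -0.3, 0.7]
grip_width: 0.0351
```

```bash
python3 to.py .466 -.226 .0365 103.6
```

```text
t 13.95 [ 0.4681 -0.2279  0.0405] [179.75   0.32 103.71] F [-0.1 -0.3  0.7] g 0.0351 q7 28.5
shift [ 0.0024 -0.0016  0.004 ] turn [0.009 0.011 0.004]
```

>>> servo_tool(
  moves="0 0 0 0 0 0 1;0 0 0 0 0 0 1;0 0 0 0 0 0 1;0 0 0 0 0 0 1",
)

```text
time_s: 14.28
tool_pos: [0.4673, -0.228, 0.0404]
tool_rot: [179.8, 0.3, 103.7]
force: [-0.0, -0.5, 1.2]
grip_width: 0.028
```

```bash
python3 to.py .466 -.226 .0365 103.6
```

```text
t 14.28 [ 0.4673 -0.228   0.0404] [179.84   0.3  103.72] F [-0.  -0.5  1.2] g 0.028 q7 28.5
shift [ 0.0023 -0.0008  0.0039] turn [0.005 0.01  0.004]
```

>>> servo_tool(
  moves="0 0 -0.01 0 0 0 1;0 0 -0.02 0 0 0 1;0 0 -0.03 0 0 0 1;0 0 -0.035 0 0 0 1;0 0 -0.035 0 0 0 1;0 0 -0.035 0 0 0 1;0 0 -0.035 0 0 0 1;0 0 -0.035 0 0 0 1;0 0 -0.035 0 0 0 1;0 0 -0.02 0 0 0 1;0 0 0 0 0 0 1",
)

```text
time_s: 15.2
tool_pos: [0.4638, -0.2227, 0.3476]
tool_rot: [179.9, 0.0, 104.0]
force: [0.8, 0.8, -0.5]
grip_width: 0.0284
```

```bash
python3 to.py .558 .142 .30 109.2; python3 - <<'E'
from h import *
from cell import env
for n in("scene","top"):
    r=env.read_camera(n); np.savez(f"{n}7.npz",**{k:r[k] for k in("img","range_z","mtx","T")})
c=load("scene7")["img"][90:290,130:330,::-1]; cv2.imwrite("pics/s7.png",np.clip(cv2.resize(c,(600,600),interpolation=cv2.INTER_CUBIC)*1.4,0,255).astype(np.uint8))
E
```

```text
t 15.2 [ 0.4638 -0.2227  0.3476] [1.7990e+02 4.0000e-02 1.0397e+02] F [ 0.8  0.8 -0.5] g 0.0284 q7 36.4
shift [0.3313 0.1794 0.0477] turn [ 0.003  0.001 -0.183]
```

View pics/s7.png

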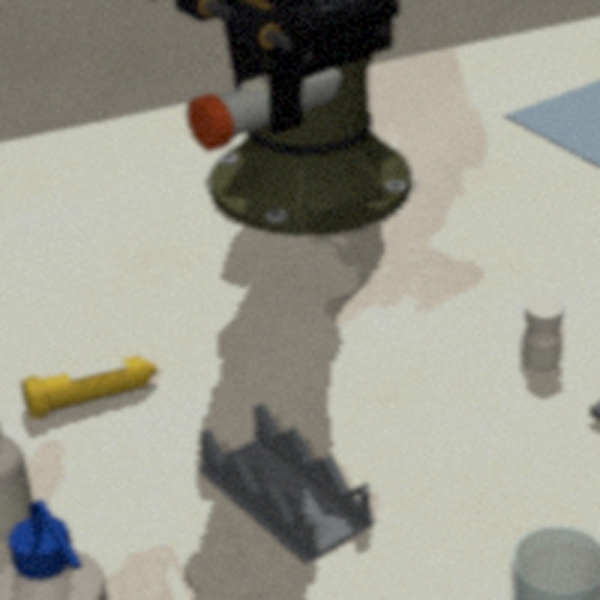

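The sample is gripped level (crop px 270,105), cap at left (210,120), and the yellow tube and others are undisturbed. Carrying it over the clips.

>>> servo_tool(
  moves="0.033 0.018 0 0 0 0 1;0.033 0.018 0 0 0 0 1;0.033 0.018 0 0 0 0 1;0.033 0.018 0 0 0 0 1;0.033 0.018 0 0 0 0 1;0.033 0.018 0 0 0 0 1;0.033 0.018 0 0 0 0 1;0.033 0.018 0 0 0 0 1;0.03 0.016 0 0 0 0 1;0 0 0 0 0 -0.09 1;0 0 0.02 0 0 -0.09 1;0 0 0 0 0 0 1;0 0 0 0 0 0 1",
)

```text
time_s: 16.38
tool_pos: [0.536, 0.1155, 0.2953]
tool_rot: [-177.7, -1.4, 109.1]
force: [0.3, -0.1, -1.2]
grip_width: 0.0282
```

```bash
python3 to.py .5587 .140 .27 109.2
```

```text
t 16.38 [0.536  0.1155 0.2953] [-177.71   -1.39  109.14] F [ 0.3 -0.1 -1.2] g 0.0282 q7 -1.8
shift [0.0151 0.0305 0.0245] turn [-0.08  -0.049 -0.001]
```

>>> servo_tool(
  moves="0.008 0.015 0.005 -0.04 -0.025 0 1;0.008 0.015 0.005 -0.04 -0.025 0 1;0 0 0 0 0 0 1;0 0 0 0 0 0 1",
)

```text
time_s: 16.72
tool_pos: [0.5581, 0.1363, 0.282]
tool_rot: [-179.7, 0.2, 108.6]
force: [0.2, -0.1, -0.7]
grip_width: 0.028
```

```bash
python3 to.py .5587 .140 .26 109.2
```

```text
t 16.72 [0.5581 0.1363 0.282 ] [-1.7966e+02  1.6000e-01  1.0857e+02] F [ 0.2 -0.1 -0.7] g 0.028 q7 -6.2
shift [0.0034 0.0019 0.022 ] turn [-0.012  0.006 -0.022]
```

>>> servo_tool(
  moves="0.003 0.002 0.015 -0.012 0.006 -0.022 1;0 0 0 0 0 0 1;0 0 0 0 0 0 1",
)

```text
time_s: 16.97
tool_pos: [0.5589, 0.1364, 0.2678]
tool_rot: [-179.9, 0.1, 108.9]
force: [0.3, -0.3, -0.6]
grip_width: 0.0279
```

```bash
python3 to.py .5587 .140 .26 109.2; python3 snap.py 8; python3 - <<'E'
from h import *
from cell import env
p=env.get_obs()["tool_pos"]
P=cloud("scene8")
C=np.array([.558,.142]);X,Y=rotframe(np.radians(19.2))
v=P[:,:2]-C;u=v@X;w=v@Y
z0=p[2]+.002
k=(abs(u)<.03)&(P[:,2]>z0-.025)&(P[:,2]<z0+.025)&(abs(w)<.09)
Q=np.c_[u,w,P[:,2]][k]
r=load("scene8");W=pts(r);m=orange(r).astype(bool);O=W[m&np.isfinite(W[...,0])];vo=O[:,:2]-C
s=(abs(vo@X)<.03)&(O[:,2]>.235)
o=np.c_[vo@X,vo@Y,O[:,2]][s];print("cap",len(o),np.median(o,0).round(4),o.min(0).round(4),o.max(0).round(4))
# body pts outside fingers, circle fit in u,z for w bins
for lo,hi in((-.042,-.013),(.013,.042)):
    b=Q[(Q[:,1]>lo)&(Q[:,1]<hi)]
    for _ in range(4):
        f=lambda q:np.hypot(b[:,0]-q[0],b[:,2]-q[1])-.0145
        s=least_squares(f,[0,z0],loss='soft_l1',f_scale=.001); 
        b=b[abs(f(s.x))<.006]
    print((lo,hi),s.x.round(4),len(b),np.median(abs(f(s.x))).round(4))
print("w range",np.percentile(Q[abs(Q[:,0])<.012][:,1],[1,99]).round(4))
r=fit_drum(P,np.radians(-1),fixed=(.558,.142,np.radians(19.2)));print(np.degrees(r[2]))
E
```

```text
t 16.97 [0.5589 0.1364 0.2678] [-1.7991e+02  5.0000e-02  1.0889e+02] F [ 0.3 -0.3 -0.6] g 0.0279 q7 -6.0
shift [0.0035 0.001  0.0078] turn [-0.003  0.002 -0.011]
cap 14 [ 0.0088 -0.052   0.2829] [ 0.0039 -0.0588  0.2796] [ 0.0142 -0.0476  0.2851]
(-0.042, -0.013) [-0.0009  0.2689] 136 0.0009
(0.013, 0.042) [-0.0013  0.2698] 26 0.0007
w range [-0.0633  0.0388]
-0.5707021361355303
```

View pics/c8.png

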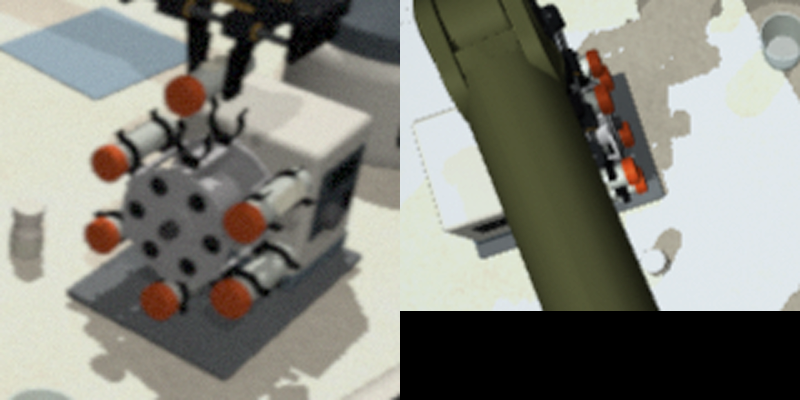

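>>> servo_tool(
  moves="0.004 0.0005 0.01 -0.003 0.002 -0.011 1;0 0 0.012 0 0 0 1;0 0 0.01 0 0 0 1;0 0 0 0 0 0 1;0 0 0 0 0 0 1",
)

```text
time_s: 17.48
tool_pos: [0.5583, 0.1395, 0.2338]
tool_rot: [179.9, 0.1, 109.1]
force: [0.5, -0.2, -0.8]
grip_width: 0.0281
```

```bash
python3 to.py .559 .1405 .2085 109.2; python3 st.py
```

```text
t 17.48 [0.5583 0.1395 0.2338] [1.7994e+02 5.0000e-02 1.0909e+02] F [ 0.5 -0.2 -0.8] g 0.0281 q7 -6.9
shift [0.0007 0.0009 0.0253] turn [ 0.002  0.002 -0.004]
t 17.48 lat -0.0005 along -0.0025 tip_h 0.0978 pos [0.5583 0.1395 0.2338] rot [1.7994e+02 5.0000e-02 1.0909e+02] F [ 0.5 -0.2 -0.8] g 0.0281
```

>>> servo_tool(
  moves="0.001 0 0.006 0 0 0 1;0 0 0.006 0 0 0 1;0 0 0.006 0 0 0 1;0 0 0.006 0 0 0 1",
  squeeze=55,
)

```text
time_s: 17.82
tool_pos: [0.5624, 0.1424, 0.2161]
tool_rot: [179.2, 0.2, 109.1]
force: [-0.6, -1.2, 10.3]
grip_width: 0.0278
```

```bash
python3 st.py
```

```text
t 17.82 lat 0.0043 along -0.0011 tip_h 0.0801 pos [0.5624 0.1424 0.2161] rot [179.24   0.2  109.07] F [-0.6 -1.2 10.3] g 0.0278
```

>>> servo_tool(
  moves="0 -0.004 0.003 0.02 0 0 1;0 -0.002 0.005 0.01 0 0 1;0 0 0.006 0 0 0 1",
)

```text
time_s: 18.07
tool_pos: [0.5617, 0.1423, 0.2075]
tool_rot: [179.3, 0.3, 109.1]
force: [-6.3, -2.4, 44.1]
grip_width: 0.0275
```

```bash
python3 st.py
```

```text
t 18.07 lat 0.0036 along -0.0009 tip_h 0.0715 pos [0.5617 0.1423 0.2075] rot [179.34   0.33 109.05] F [-6.3 -2.4 44.1] g 0.0275
```

The hard stop was reached (44 N) at the expected height. I'll relieve the pressure and recentre the drum with the tube still held.

>>> servo_tool(
  moves="0 -0.004 -0.001 0.01 0 0 1;0 -0.002 0 0 0 0 1;0 0 0 0 0 0 1",
)

```text
time_s: 18.32
tool_pos: [0.5576, 0.141, 0.2079]
tool_rot: [179.4, 0.3, 109.0]
force: [0.6, -0.2, 2.9]
grip_width: 0.028
```

```bash
python3 st.py; python3 snap.py 9; python3 - <<'E'
from h import *
P=cloud("scene9")
r=fit_drum(P,np.radians(-1),fixed=(.558,.142,np.radians(19.2)));print(np.degrees(r[2]),r[3:])
E
```

```text
t 18.32 lat -0.0008 along -0.0008 tip_h 0.0719 pos [0.5576 0.141  0.2079] rot [179.36   0.31 109.05] F [ 0.6 -0.2  2.9] g 0.028
-0.6677118728861126 (np.int64(435), np.float64(0.0009079841152868258))
```

View pics/c9.png

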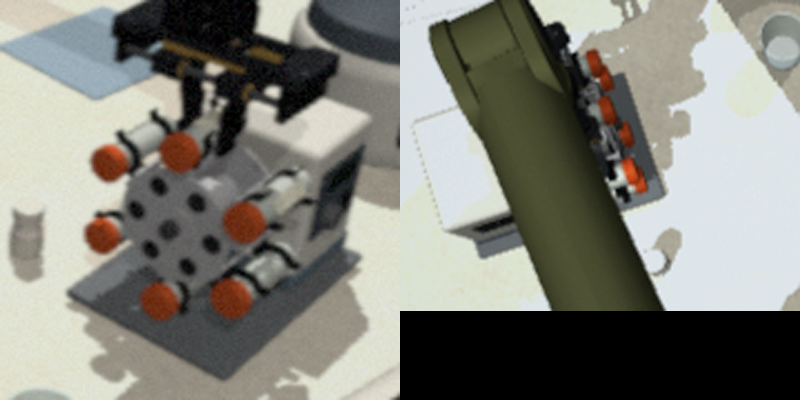

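>>> servo_tool(
  moves="0 0 0 0 0 0 -0.2;0 0 0 0 0 0 -0.2;0 0 0 0 0 0 -0.2;0 0 0 0 0 0 -0.2;0 0 0 0 0 0 -0.2;0 0 0 0 0 0 -0.2",
)

```text
time_s: 18.92
tool_pos: [0.5559, 0.1406, 0.207]
tool_rot: [179.6, 0.3, 109.1]
force: [-0.1, -0.8, -0.3]
grip_width: 0.0511
```

```bash
python3 st.py
```

```text
t 18.92 lat -0.0024 along -0.0006 tip_h 0.071 pos [0.5559 0.1406 0.207 ] rot [179.63   0.29 109.07] F [-0.1 -0.8 -0.3] g 0.0511
```

Released. Lifting straight up and moving clear.

>>> servo_tool(
  moves="0 0.002 -0.015 0 0 0 -0.2;0 0 -0.02 0 0 0 -0.2;0 0 -0.03 0 0 0 -0.2;0 0 -0.035 0 0 0 -0.2;0 0 -0.035 0 0 0 -0.2;-0.035 0 0 0 0 0 -0.2;-0.035 0 0 0 0 0 -0.2;-0.035 0 0 0 0 0 -0.2;-0.035 0 0 0 0 0 -0.2;-0.035 0 0 0 0 0 -0.2;-0.035 0 0 0 0 0 -0.2;0 0 0 0 0 0 -0.2;0 0 0 0 0 0 -0.2",
)

```text
time_s: 20.0
tool_pos: [0.6275, -0.0619, 0.3495]
tool_rot: [179.7, 0.4, 109.6]
force: [0.3, 1.4, -0.2]
grip_width: 0.0524
```

```bash
python3 st.py; python3 snap.py 10; python3 - <<'E'
from h import *
C=np.array([.558,.142]);X,Y=rotframe(np.radians(19.2))
for ns in (("scene10",),("top10",),("scene10","top10")):
    P=cloud(*ns)
    r=fit_drum(P,np.radians(-1),fixed=(.558,.142,np.radians(19.2)));print(ns,"drum",np.degrees(r[2]).round(2),r[3])
    v=P[:,:2]-C;u=v@X;w=v@Y;z=P[:,2]-.125
    for lo,hi in((-.042,-.034),(-.02,.02),(.034,.042)):
        b=np.c_[u,z][(w>lo)&(w<hi)&(np.hypot(u,z-.085)<.021)&(z>.085)]
        for _ in range(4):
            f=lambda q:np.hypot(b[:,0]-q[0],b[:,1]-q[1])-.0145
            s=least_squares(f,[0,.085],loss='soft_l1',f_scale=.001); b=b[abs(f(s.x))<.005]
        print(" w",lo,hi,"centre u,z",s.x.round(4),len(b))
    for a in(-60,0,60):
        t=np.radians(a); R=u*np.sin(t)+z*np.cos(t); T=u*np.cos(t)-z*np.sin(t)
        k=(abs(T)<.012)&(R>.083)&(R<.106)&(abs(w)<.071); print(" ends",a,np.percentile(w[k],[1,99]).round(4),"Rmax",np.percentile(R[k&(abs(w)<.02)],[50,90]).round(4))
E
```

```text
t 20.0 lat -0.0014 along -0.2154 tip_h 0.2135 pos [ 0.6275 -0.0619  0.3495] rot [179.7    0.36 109.58] F [ 0.3  1.4 -0.2] g 0.0524
('scene10',) drum -0.64 424
 w -0.042 -0.034 centre u,z [0.0002 0.0846] 14
 w -0.02 0.02 centre u,z [-0.0013  0.0848] 123
 w 0.034 0.042 centre u,z [0.0004 0.0842] 18
 ends -60 [-0.058   0.0521] Rmax [0.0916 0.098 ]
 ends 0 [-0.0584  0.042 ] Rmax [0.0978 0.0993]
 ends 60 [-0.0584  0.045 ] Rmax [0.0986 0.1005]
('top10',) drum -0.81 428
 w -0.042 -0.034 centre u,z [-0.0004  0.086 ] 30
 w -0.02 0.02 centre u,z [-0.0013  0.0862] 150
 w 0.034 0.042 centre u,z [-0.0005  0.0847] 31
 ends -60 [-0.0555  0.0576] Rmax [0.0985 0.1012]
 ends 0 [-0.0556  0.0572] Rmax [0.0991 0.1025]
 ends 60 [-0.0557  0.0588] Rmax [0.0984 0.1001]
('scene10', 'top10') drum -0.72 852
 w -0.042 -0.034 centre u,z [-0.0006  0.0853] 45
 w -0.02 0.02 centre u,z [-0.0015  0.0854] 270
 w 0.034 0.042 centre u,z [-0.0001  0.0845] 49
 ends -60 [-0.057   0.0574] Rmax [0.0966 0.1009]
 ends 0 [-0.0583  0.0554] Rmax [0.0983 0.1014]
 ends 60 [-0.0583  0.0556] Rmax [0.0985 0.1004]
```

View pics/c10.png

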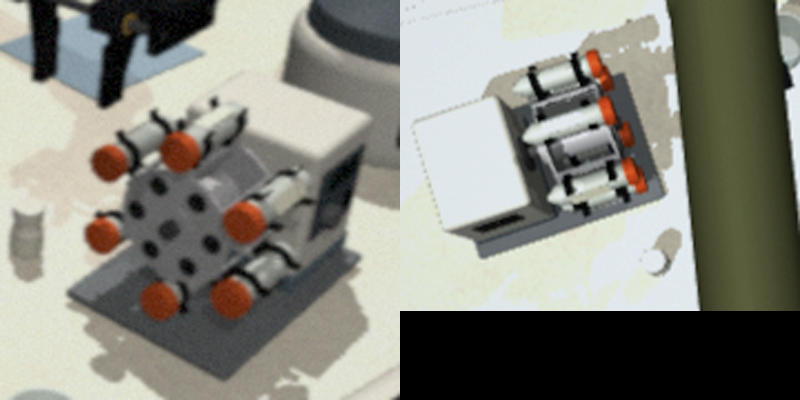

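The tube sits home in both clips: centre 85 mm from the axle at both ends, midway along, drum at -0.7°. The crop shows it at the top (scene crop px 205,140), cap in line with the others. Handing in.

```bash
python3 - <<'E'
from h import *
a,b=load("scene0")["img"],load("scene10")["img"]
from cell import env
# loose things: compare depth positions before/after
A,B=pts(load("scene0")),pts(load("scene10"))
for n,(u,v) in dict(beaker=(316,285),dish=(259,316),vial=(311,200),wash=(150,305),buffer=(127,245),yellow=(160,217)).items():
    s=np.s_[v-8:v+9,u-8:u+9]; print(n,np.nanmedian(A[s].reshape(-1,3),0).round(3),np.nanmedian(B[s].reshape(-1,3),0).round(3))
print(env.get_obs()["joint_velocities"].round(2)); print(env.sign_off())
E
```

```text
beaker [ 0.692 -0.117  0.058] [ 0.692 -0.118  0.058]
dish [ 0.677 -0.239  0.002] [ 0.677 -0.239  0.002]
vial [0.405 0.051 0.03 ] [0.406 0.051 0.03 ]
wash [ 0.634 -0.447  0.094] [ 0.634 -0.447  0.093]
buffer [ 0.41 -0.44  0.07] [ 0.409 -0.44   0.07 ]
yellow [ 0.278 -0.326  0.019] [ 0.277 -0.326  0.019]
[-1.03 -1.06 -1.67  0.78 -1.01  0.04  0.04]
the job is handed in; nothing more can be done
None
```

I pushed the drum about +138° in two strokes until the empty clips stood at the top. I then took the orange-capped sample from the rest and pressed it into both clips until it met the hard stop, at about 44 N on the wrist. With the tube still held I recentred the drum, which the press had nudged by about 2 to 3°, then let go and moved the arm clear. I handed in at about 20 s.

**Last checks:**
- **Drum:** the two camera views put it at -0.64° and -0.81°, so it reads within about 1° of straight up.
- **Tube:** its centre is 84.5 to 85.4 mm from the axle near both clips (85 mm is fully home). It is midway along to within about 2 mm, and its cap is at the same end as the others.
- **Loose things:** the beaker, dish, jar, wash bottle, buffer bottle and yellow tube are unmoved to within about 1 mm.

None of these checks failed. The arm was touching nothing, though its joints were still drifting at up to about 1.7°/s when I handed in.

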